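# Set the dough sheeter's roller gap and press its start treadle

### The job

Turn the dough sheeter's black handwheel clockwise, regrasping as often as needed, until the pointer on its rim stands squarely over the small setting flag on the dial below. Only then press the free end of the separate start treadle fully down to its stop, hold it there for about half a second, and let it come back up. Leave the wheel on its setting, and do not shift or tip the bottles, mill and tin standing around.

Things in the scene. Friction and masses are not known exactly. Their poses are not given: they have to be found in the camera images.
- sheeter: White dough sheeter, fixed. Origin on the worktop under the handwheel's vertical axis; x points to the roller head behind the wheel, z up. Casing 190 x 190 x 47 mm centred under the wheel; dial disc of 180 mm diameter with its top at z = 52 mm; shaft column 40 mm in diameter up to 90 mm. The roller head stands at x = 93 to 193 mm, y = -95 to 95 mm, 200 mm high, and blocks the gripper on that side.
- gap_wheel (a joint): Angle of the handwheel in rad, growing clockwise seen from above; stops at -0.15 and 5.6, so only the clockwise way leads from the start to the flag (2 to 4.6 rad). Stiff (about 0.2 N m); stays where it is left. At value q the pointer stands at the angle -q about the sheeter's z, counted from its x axis.
- wheel_centre (a point): Centre of the handwheel on its axis, at the height of the rim's middle (105 mm above the worktop). The wheel lies level: a round black rim of 70 mm mean radius, 16 mm thick; a steel hub of 44 mm diameter up to 114 mm height; three steel spokes 12 mm thick, one under the pointer and the others 120 degrees either way. Pinch the rim from above, inner finger between two spokes.
- pointer (a point): The wheel's pointer, a dark steel tongue 10 mm wide that projects from the rim to 96 mm from the axis and bends down to 75 mm above the worktop. Point 90 mm from the axis at rim height.
- flag (a point): The setting flag, a single dark steel block 10 mm wide standing on the edge of the dial, 84 to 98 mm from the wheel axis, top at 68 mm above the worktop; pushed by hand it stays put. Point at the middle of its top, 90 mm from the axis: on the setting it lies straight under the pointer's point.
- treadle_base: White base of the start treadle, fixed, 165 x 105 x 12 mm. Origin under its centre on the worktop; x points to the hinge end, -x to the raised free end of the plate.
- treadle (a joint): Angle of the treadle plate in rad: 0 up, 0.20 on its stop. A spring lifts it; about 5 N at the pad starts it and 11 N holds it down.
- treadle_pad (a point): Where to press: top of the ribbed rubber pad, near the plate's free end, about 62 mm above the worktop when up and 41 mm on the stop. The aluminium plate is 136 mm long and 70 mm wide, its hinge 27 mm above the worktop, 66 mm to +x of the base's origin.
- dish_soap: Dish soap bottle, blue and white, 53 x 78 x 211 mm, standing beside the wheel; origin under its centre. Leave it.
- pepper_mill: Turned wooden pepper mill, 58 mm diameter, 170 mm high, standing beside the wheel; origin under its centre. Leave it.
- bean_tin: Food tin, 75 mm diameter, 110 mm high, behind the treadle; origin under its centre. Leave it.
- white_bottle: Slim bottle with a white cap, 46 mm diameter, 155 mm high, behind the tin; origin under its centre. Leave it.
Not all that is in view belongs to the job. Of the things that look like the bean_tin, the smallest one is meant.

How it is judged:
On the way, in this order (a step that is already met when the one before it is completed fails the run):
1. the wheel's pointer stands over the flag (horizontal distance between pointer and flag below 0.011 m and velocity of joint gap_wheel between -0.05 and 0.05 rad/s), for 0.3 s.
2. the treadle is held on its stop (value of joint treadle above 0.175 rad), for 0.2 s.
At the end, for the whole second after the job is handed in: The pointer is within 11 mm of straight above the flag (about 0.12 rad) and the wheel is still, the treadle has been on its stop (over 0.175 rad for 0.2 s) after that and is up again (under 0.03 rad), and the bottles, mill and tin stand upright within 30 mm of where they were (all of step 1 and value of joint treadle below 0.03 rad and angle between each of dish_soap, pepper_mill, bean_tin, white_bottle's own z axis and vertical below 0.15 rad); the robot touches nothing.
It fails at once if the treadle is pressed while the pointer is off the flag (value of joint treadle above 0.1 rad and horizontal distance between pointer and flag above 0.016 m).
It fails at once if the dish soap bottle is shifted by more than 30 mm or tipped (distance of dish_soap from where it was at the start of the episode above 0.03 m or angle between dish_soap's own z axis and vertical above 0.4 rad).
It fails at once if the pepper mill is shifted by more than 30 mm or tipped (distance of pepper_mill from where it was at the start of the episode above 0.03 m or angle between pepper_mill's own z axis and vertical above 0.4 rad).
It fails at once if the food tin is shifted by more than 30 mm or tipped (distance of bean_tin from where it was at the start of the episode above 0.03 m or angle between bean_tin's own z axis and vertical above 0.4 rad).
It fails at once if the white-capped bottle is shifted by more than 30 mm or tipped (distance of white_bottle from where it was at the start of the episode above 0.03 m or angle between white_bottle's own z axis and vertical above 0.4 rad).
It also fails if it takes over 72 s, if anything falls off the work surface, if the arm or the gripper's body presses on something with over 40 N, if the wrist force passes 120 N, or if a joint passes its speed limit or range.

### The arm

A 6-joint arm with a two-finger parallel gripper is mounted at the origin on a cart in front of the work surface, level with it; the furniture and walls round the work are solid. World frame = base frame: x ahead of the robot, y to its left, z up, the work surface at z = 0. Lengths are in m, angles in rad, forces in N, time in s.
With the tool pointing down it reaches from about 0.325 to 0.775 m from the base axis. Payload 5.5 kg.
Tool frame: the origin (TCP) lies between the finger pads; the fingertips stand 8 mm ahead of it and the grasp point (between the pads) lies 11 mm behind it (tcp_to_tips is the distance from the TCP to the fingertips, in m); z points along the fingers, y is the line along which they close (so a half turn about z gives the same grasp; the last joint's range is limited). The gripper opens to 88 mm and grips with 3 to 60 N. Pads are 20 mm wide; open, the fingers measure 115 mm over their backs; the gripper's body (75 mm by 178 mm) begins 61 mm behind the grasp point.
Start: joints at [-1.234, 0.091, 1.231, -0, 1.82, -0.057], TCP at [0.23, -0.554, 0.231] pointing down, gripper open.
Joint ranges: [-2.87, 2.87], [-0.86, 2.18], [0.17, 2.46], [-1.51, 4.65], [0.06, 2.69], [-2.65, 2.65]. Speed limits (rad/s): [2.57, 2.57, 3.01, 3.14, 3.14, 3.14].

### API

Orientations are given as a unit quaternion [w, x, y, z].
In Python, from bench import * gives the robot as it stands. Calls block until the motion is done:
- move_to(position, orientation): joint-space move of the TCP to a pose.
- move_l(position, speed=0.15, orientation=None): straight line of the TCP; orientation=None keeps the orientation; speed is the mean speed in m/s.
- movej(angles): joint-space move.
- gripper_open() and close(): open the fingers fully, or close them until they stop; the grip force is fixed at half the most.
- hold(seconds).
- inverse_kinematics(position, orientation): joint angles nearest the present ones, or None.
- state(): the state.
- get_image(name): name is "scene" or "top"; returns a dict with "frame" (384x512x3 uint8, blue, green, red), "depth" (384x512 float32, m along the optical axis (not along the pixel's ray), 0 where there is no reading), "camera_matrix" (3x3 intrinsics, pixels), "view" (4x4, takes a point from world to camera coordinates). Camera axes: x right, y up, looking along -z (the intrinsics and any distortion apply to the point x, -y, -z); pixel columns grow to the right and rows downward; lengths in m; the calibration is good to about 2 mm. A picture is of the moment at which its call begins.
A pose or a line that the arm cannot do raises IKError and nothing moves.
- job_done(): hands the job in; it is judged then, once.
The state is a dict: "time": time; "joint_pos": joint angles; "dq": joint speeds; "joint_torque": joint torques, N m; "ee_pos": TCP position; "ee_rot": TCP orientation; "ft_force": force on the tool from outside, world axes, zero at the start; "moment": the same for the moment, N m; "finger_gap": finger opening in m; "finger_force": force on a finger pad.
Only numpy, scipy, OpenCV 4.12 (cv2) and the standard library are available. Lean on these libraries where they do the work, as an engineer would, in place of code of your own. Each camera call takes 0.05 s, during which the arm holds its last target. There are 200 camera calls.

## Working session

There is one attempt and no reset: what is moved stays moved. The work goes in short steps, each a Python script; the robot and the scene stay as the last script left them, time stands still between calls to the robot, and variables do not carry over. Pictures are saved under pics/ and viewed, at most 10 in all, crops included, and the job is handed in when it is done.

```bash
mkdir -p pics; ls
cat > h.py <<'E'
from bench import *
import numpy as np, cv2
def cloud(im):
    d=im["depth"];K=im["camera_matrix"];h,w=d.shape
    u,v=np.meshgrid(np.arange(w),np.arange(h))
    c=np.stack([(u-K[0,2])/K[0,0]*d,-(v-K[1,2])/K[1,1]*d,-d,np.ones_like(d)],-1)
    return (c@np.linalg.inv(im["view"]).T)[...,:3]
E
python3 - <<'E'
from h import *
s=state();print(s)
for n in("top","scene"):
    im=get_image(n);cv2.imwrite(f"pics/{n}0.png",im["frame"]);np.savez(f"{n}0.npz",**im)
    print(n,im["camera_matrix"],im["view"],(im["depth"]>0).mean(),[k for k in im])
E
```

```text
pics
{'time': 0.0, 'joint_pos': array([-1.23369890e+00,  9.18170383e-02,  1.23187194e+00, -8.38341472e-06,
        1.81979343e+00, -5.66867641e-02]), 'dq': array([-2.83323855e-05,  7.61173895e-04, -3.95011598e-04, -2.50287724e-04,
       -1.73229544e-04, -1.24436463e-03]), 'joint_torque': array([-7.98123756e-05, -4.46454012e+01, -4.06445754e+01,  6.97214319e-02,
        2.91819102e-02, -1.48811878e-04]), 'ee_pos': array([ 0.2301215 , -0.55381143,  0.22953978]), 'ee_rot': array([-9.35040128e-04,  9.80679053e-01,  1.95621324e-01, -1.36067114e-04]), 'ft_force': array([-0.0775391 ,  0.25689562, -0.24082884]), 'moment': array([-0.04617444,  0.022808  ,  0.0119294 ]), 'finger_force': 0.0, 'finger_gap': 0.08783258828703855}
top [[489.46355091   0.         253.68440026]
 [  0.         489.46355091 194.91029691]
 [  0.           0.           1.        ]] [[ 0.35894886 -0.93330764 -0.00962138 -0.2519556 ]
 [ 0.77176346  0.29099027  0.56542535 -0.48833989]
 [-0.52491607 -0.21038422  0.82474335 -1.48621464]
 [ 0.          0.          0.          1.        ]] 0.9960835774739584 ['frame', 'depth', 'camera_matrix', 'view']
scene [[477.17054934   0.         250.28627963]
 [  0.         477.17054934 191.93192952]
 [  0.           0.           1.        ]] [[ 0.68051585 -0.73264383 -0.01145401 -0.43066016]
 [ 0.42744441  0.38423802  0.81832293 -0.28162302]
 [-0.59513818 -0.56177768  0.57464457 -1.56190506]
 [ 0.          0.          0.          1.        ]] 0.9960988362630209 ['frame', 'depth', 'camera_matrix', 'view']
```

View pics/top0.png

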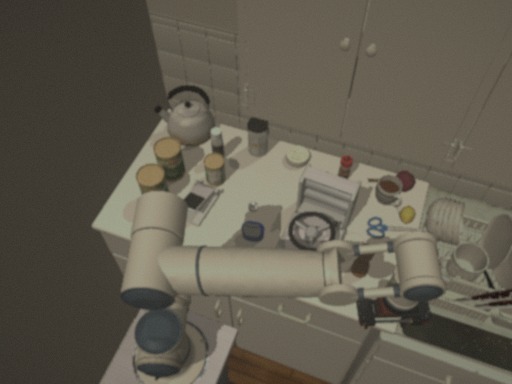

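View pics/scene0.png

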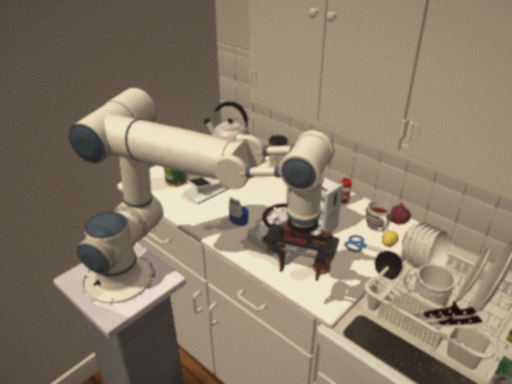

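The top view shows the wheel at (312,231), treadle at (203,200), soap at (253,230), small tin at (214,168), bottle at (217,140) and mill near (362,265). The arm partly hides the wheel area.

```bash
cat > an.py <<'E'
from h import *
import sys
def load(n): return dict(np.load(n))
def rimfit(im,c0=None):
    P=cloud(im);g=im["frame"].max(-1)
    m=(P[...,2]>.095)&(P[...,2]<.125)&(g<70)
    if c0 is not None: m&=np.hypot(P[...,0]-c0[0],P[...,1]-c0[1])<.11
    return P,m
E
python3 - <<'E'
from an import *
from scipy.optimize import least_squares
im=load("top0.npz");P,m=rimfit(im)
m[:, :270]=0;m[:,345:]=0
q=P[m];r=least_squares(lambda c:np.hypot(q[:,0]-c[0],q[:,1]-c[1])-.07,np.median(q[:,:2],0),loss="soft_l1",f_scale=.004)
print("wheel",len(q),r.x,np.abs(r.fun).mean(),q[:,2].max())
for n,(u,v) in dict(soap=(252,230),mill=(362,265),tin=(214,160),wb=(217,132),treadpad=(193,200),tread2=(208,208),head1=(305,175),head2=(355,190),h3=(300,190),casing=(290,240)).items(): print(n,P[v,u],im["frame"][v,u])
f=cv2.resize(im["frame"][180:280,250:390],None,fx=5,fy=5,interpolation=2)
g=cv2.resize(im["frame"][120:230,150:290],None,fx=3,fy=3,interpolation=2)
cv2.imwrite("pics/c1.png",cv2.convertScaleAbs(f,alpha=1.6))
cv2.imwrite("pics/c2.png",cv2.convertScaleAbs(g,alpha=1.6))
E
```

```text
wheel 341 [ 0.5037537  -0.28025903] 0.0032354321948939745 0.12266519654273633
soap [ 0.45222197 -0.09090048  0.08609342] [64 74 77]
mill [ 0.46357026 -0.46518588  0.07217552] [42 51 60]
tin [0.66297511 0.13775529 0.11130937] [ 88 123 144]
wb [0.75546008 0.16263294 0.15543997] [143 164 157]
treadpad [0.50575588 0.15410407 0.06217306] [44 50 52]
tread2 [0.52459278 0.10961307 0.00709536] [122 139 143]
head1 [ 0.65008759 -0.20409217  0.19801382] [137 151 158]
head2 [ 0.64794764 -0.37388546  0.19976893] [130 145 150]
h3 [ 0.62275299 -0.1993532   0.1455468 ] [ 88  98 100]
casing [ 0.47643757 -0.2179104   0.05787393] [71 79 83]
```

View pics/c1.png

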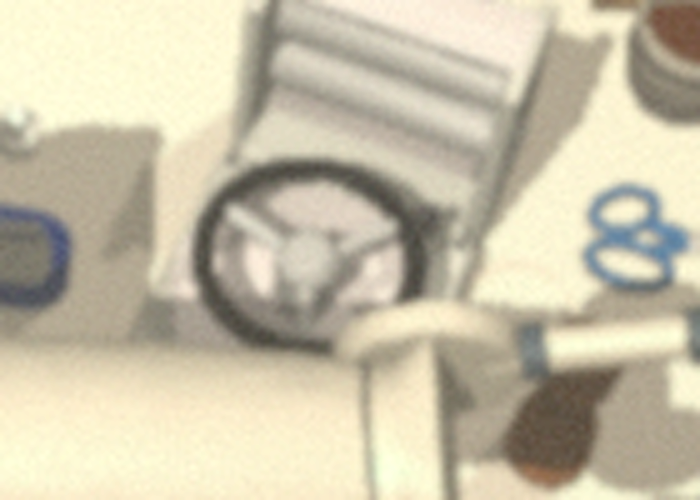

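The crop shows the wheel with the roller head behind it. The pointer looks like it is at crop (430,215), with spokes toward (230,215), (400,235) and (305,310). The arm hides the front, so I'll raise and swing it away before taking precise measurements.

Run:
```python
from an import *
s=state();p=s["ee_pos"]
move_l([p[0]*.85,p[1]*.85,.36],.25)
j=state()["joint_pos"].copy();print(j);j[0]=-2.1;movej(j);print(state()["time"],state()["ee_pos"])
for n in("top","scene"):
    im=get_image(n);np.savez(f"{n}1.npz",**im)
    if n=="top": cv2.imwrite("pics/t1.png",cv2.convertScaleAbs(cv2.resize(im["frame"][100:300,110:390],None,fx=2.8,fy=2.8,interpolation=2),alpha=1.6))
    else: cv2.imwrite("pics/s1.png",cv2.convertScaleAbs(im["frame"],alpha=1.6))
```

```text
[-1.24376032e+00 -8.28585992e-02  1.17473953e+00  1.95207599e-05
  2.05126332e+00 -6.66744522e-02]
2.4417 [-0.22681477 -0.45692163  0.35841426]
```

View pics/t1.png

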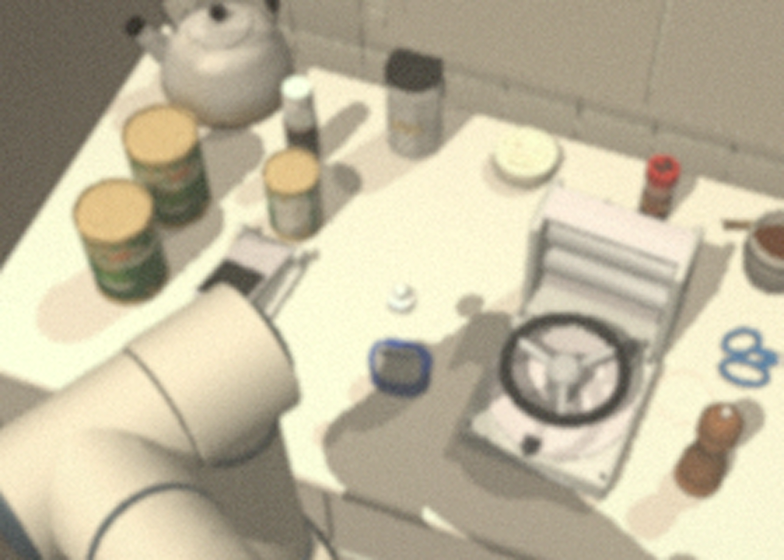

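View pics/s1.png

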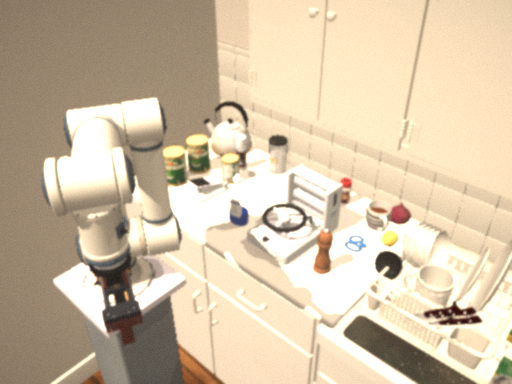

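Clear view: flag at top-image (300,258). The pointer should be near (336,223), upper right. The mill is at crop (705,450), the soap has a blue base at crop (400,368) with a white cap at (402,298), the treadle pad is at crop (232,280), and the small tin is at (292,190).

Run:
```python
from an import *
from scipy.optimize import least_squares
def ray(im,u,v,z):
    K=im["camera_matrix"];Ti=np.linalg.inv(im["view"]);d=Ti[:3,:3]@[(u-K[0,2])/K[0,0],-(v-K[1,2])/K[1,1],-1];o=Ti[:3,3];return (o+d*(z-o[2])/d[2])
im=load("top1.npz")
for n in("top1","scene1"):
    im=load(n+".npz");P,m=rimfit(im,(.504,-.28))
    q=P[m]
    r=least_squares(lambda c:np.hypot(q[:,0]-c[0],q[:,1]-c[1])-.07,[.504,-.28],loss="soft_l1",f_scale=.004)
    c=r.x;print(n,"wheel",len(q),c,np.abs(r.fun).mean(),np.median(q[:,2]))
    X=P-[c[0],c[1],0];R=np.hypot(X[...,0],X[...,1]);A=np.arctan2(X[...,1],X[...,0]);g=im["frame"].max(-1)
    for lab,mm in(("ptr",(R>.083)&(R<.1)&(P[...,2]>.07)&(P[...,2]<.118)&(g<90)),("flag",(R>.08)&(R<.102)&(P[...,2]>.054)&(P[...,2]<.074)&(g<75))):
        h=np.histogram(A[mm],36,(-np.pi,np.pi))[0];print(lab,[(round(-np.pi+(i+.5)*np.pi/18,2),int(k)) for i,k in enumerate(h) if k])
        vs=np.argwhere(mm);
        for i in np.argsort(h)[::-1][:2]:
            a0=-np.pi+(i+.5)*np.pi/18;w=mm&(abs(A-a0)<.2)
            if w.any(): print("   ",a0,P[w].mean(0),R[w].mean(),np.argwhere(w).mean(0)[::-1])
    # head top
    hm=(abs(P[...,2]-.2)<.006)&(np.hypot(P[...,0]-.65,P[...,1]+.3)<.2)
    if hm.sum()>20: print("head",hm.sum(),cv2.minAreaRect((P[hm][:,:2]*1000).astype(np.float32)))
    # spokes/hub heights
    for lab,z0,z1,cc,rr in(("mill",.13,.18,(.45,-.46),.08),("tin",.1,.12,(.66,.14),.06),("wb",.14,.165,(.75,.16),.05),("soap",.14,.225,(.5,-.1),.15),("plate",.03,.08,(.52,.13),.1)):
        w=(P[...,2]>z0)&(P[...,2]<z1)&(np.hypot(P[...,0]-cc[0],P[...,1]-cc[1])<rr)
        if w.any(): print(lab,w.sum(),np.median(P[w],0),P[w].min(0),P[w].max(0))
    if n=="top1": print("flag ray",ray(im,300,258.2,.06),"soap cap",ray(im,253.5,206,.205),"soap base",ray(im,253,231,0),P[206,253],P[231,253],"pad",P[200,190])
    # blue mask
    f=im["frame"].astype(int);b=(f[...,0]>f[...,2]+25)&(P[...,0]>.3)&(np.hypot(P[...,0]-.45,P[...,1]+.09)<.12)
    print("blue",b.sum(),np.median(P[b],0),P[b].min(0),P[b].max(0))
```

```text
top1 wheel 444 [ 0.50367315 -0.28009498] 0.003326176371765955 0.1126846129230441
ptr [(-0.79, 19), (2.88, 1), (3.05, 3)]
    -0.7853981633974483 [ 0.56801232 -0.34358091  0.09836655] 0.09045362209520554 [335.21052632 223.21052632]
    3.0543261909900767 [ 0.41280894 -0.26580532  0.07405099] 0.09200755949085936 [298.   258.25]
flag [(-0.79, 1), (0.44, 1), (0.61, 1), (0.79, 1), (2.88, 2), (3.05, 11)]
    3.0543261909900767 [ 0.41651608 -0.26838952  0.06482054] 0.08800308302270005 [298.92307692 258.84615385]
    2.879793265790644 [ 0.41637976 -0.26780394  0.06534999] 0.08819924114201678 [298.75 258.75]
head 781 ((654.91943359375, -286.69403076171875), (190.02386474609375, 86.26126861572266), 86.53190612792969)
mill 203 [ 0.47243322 -0.4641526   0.1532675 ] [ 0.45284672 -0.48910155  0.13001372] [ 0.50039362 -0.44039293  0.17286488]
tin 286 [0.66152863 0.14025252 0.10852035] [0.62358284 0.10260254 0.10012203] [0.7028703  0.17763318 0.11610049]
wb 94 [0.75569539 0.16868451 0.15420422] [0.73379909 0.1493035  0.1400799 ] [0.78029603 0.18912895 0.16489845]
soap 90 [ 0.47303901 -0.08656637  0.
[... 1233 characters left out ...]
185 [ 0.46888995 -0.47409717  0.15093955] [ 0.45357987 -0.49329528  0.13054785] [ 0.49885952 -0.4435036   0.17532542]
tin 170 [0.65605105 0.1350934  0.10840567] [0.61956149 0.10011868 0.10015471] [0.6992425  0.1802928  0.11921833]
wb 64 [0.75244539 0.1618893  0.15302427] [0.73362288 0.14346306 0.14019706] [0.77512176 0.19152934 0.16002847]
soap 71 [ 0.47111202 -0.09245449  0.19776707] [ 0.45828122 -0.10619811  0.18197664] [ 0.49538979 -0.07094475  0.21431725]
plate 313 [0.5245501  0.14649659 0.0539313 ] [0.45840374 0.09350947 0.03016428] [0.60314987 0.19618791 0.07389088]
blue 54 [ 0.47625054 -0.11424031  0.05533133] [ 0.45662259 -0.12533738  0.01120669] [ 0.49792124 -0.08736396  0.06357346]
```

Pointer is at about -0.78 rad and flag at about 3.00 rad around the wheel centre (0.503, -0.281), so it needs about 2.50 rad clockwise. The open inner finger would hit the hub on the way down. I'll put the closed fingers between two spokes instead and push the pointer's spoke round on an arc.

```bash
cat >> h.py <<'E'
C=np.array([.5028,-.2812]);PSI=-.05
def quat(p): return [0,np.cos(p/2),np.sin(p/2),0]
def pos(a,z,r=.042): return [C[0]+r*np.cos(a),C[1]+r*np.sin(a),z]
def arc(a0,a1,z=.098,step=.15,speed=.06):
    n=int(np.ceil(abs(a1-a0)/step))
    for a in np.linspace(a0,a1,n+1)[1:]:
        move_l(pos(a,z),speed);f=state()["ft_force"]
        if np.linalg.norm(f)>30: print("force",a,f);break
    s=state();print("arc end",round(a,2),s["ft_force"].round(1),s["ee_pos"].round(4),"t",round(s["time"],2))
E
python3 - <<'E'
from h import *
close()
best=min((abs(j[5]),p) for p in(PSI,PSI+np.pi,PSI-np.pi) if (j:=inverse_kinematics(pos(.3,.098),quat(p))) is not None)
print(best,inverse_kinematics(pos(.3,.098),quat(best[1])))
q=quat(best[1]);open("q.txt","w").write(repr(q))
move_to(pos(.3,.36),q);print(state()["time"],state()["finger_gap"])
move_l(pos(.3,.13),.2);print(state()["ft_force"])
move_l(pos(.3,.098),.05);print(state()["ft_force"],state()["ee_pos"],state()["time"])
E
```

```text
(np.float64(1.104944389910913), -0.05) [-5.15851937e-01  1.20664758e-01  1.43376511e+00 -4.44089210e-16
  1.58716278e+00  1.10494439e+00]
6.675 0.0005928347853783257
[0.40779027 0.377045   0.61247244]
[0.96382024 0.3152857  0.35134541] [ 0.54300632 -0.26884792  0.0981775 ] 8.7667
```

```bash
cat >> h.py <<'E'
def away(a):
    p=state()["ee_pos"];move_l([*pos(a,.098)[:2],p[2]],.05);move_l([*pos(a,.098)[:2],.36],.25)
    j=state()["joint_pos"].copy();j[0]=-2.1;movej(j)
def look(tag):
    im=get_image("top");im={k:im[k] for k in im};np.savez(tag+".npz",**im)
    P=cloud(im);X=P-[C[0],C[1],0];R=np.hypot(X[...,0],X[...,1]);A=np.arctan2(X[...,1],X[...,0])%(2*np.pi);g=im["frame"].max(-1)
    for l,m in(("ptr",(R>.083)&(R<.1)&(P[...,2]>.085)&(P[...,2]<.118)&(g<90)),("flag",(R>.08)&(R<.102)&(P[...,2]>.054)&(P[...,2]<.072)&(g<75))):
        print(l,m.sum(),np.sort(A[m]).round(2),P[m].mean(0) if m.any() else None)
    cv2.imwrite(f"pics/{tag}.png",cv2.convertScaleAbs(cv2.resize(im["frame"][190:290,260:360],None,fx=5,fy=5,interpolation=2),alpha=1.6))
E
python3 - <<'E'
from h import *
arc(.3,-2.55);away(-2.2);print(state()["time"]);look("l2")
E
```

```text
arc end -2.55 [ 0.9 -1.8  2. ] [ 0.4677 -0.3044  0.0978] t 13.68
18.0083
ptr 7 [3.29 3.31 3.31 3.32 3.32 3.33 3.36] [ 0.41512497 -0.29688955  0.0980522 ]
flag 22 [0.6  0.62 0.71 2.89 2.91 2.92 2.94 2.94 2.95 2.96 2.96 2.98 2.99 2.99
 3.01 3.01 3.01 3.01 3.02 3.02 3.04 3.06] [ 0.43821685 -0.26157949  0.06368317]
```

View pics/l2.png

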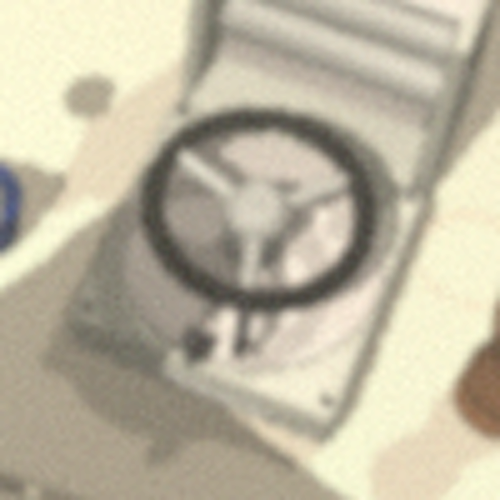

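The picture shows the pointer at crop (243,335), just short of the flag at (197,345). The remaining turn is about 0.32 rad, with the finger leading the pointer by 0.42 rad.

```bash
python3 - <<'E'
from h import *
q=eval(open("q.txt").read(),{"np":np})
move_to(pos(-2.2,.3),q);move_l(pos(-2.2,.13),.25);move_l(pos(-2.2,.098),.08)
arc(-2.2,-2.87,step=.12,speed=.05);away(-2.4);print(state()["time"]);look("l3")
im=get_image("scene");cv2.imwrite("pics/s3.png",cv2.convertScaleAbs(cv2.resize(im["frame"][190:270,230:330],None,fx=5,fy=5,interpolation=2),alpha=1.4))
E
python3 -c "
import cv2,numpy as np
a=cv2.imread('pics/l3.png')[100:500,:400];b=cv2.imread('pics/s3.png')[:400,:400];cv2.imwrite('pics/m3.png',np.hstack([a,b]))"
```

```text
arc end -2.87 [-0.1 -1.6  0.4] [ 0.4622 -0.2924  0.0981] t 23.64
28.0417
ptr 19 [2.99 3.   3.02 3.02 3.03 3.04 3.04 3.04 3.06 3.06 3.06 3.08 3.08 3.08
 3.08 3.08 3.09 3.11 3.11] [ 0.41343682 -0.27356548  0.10195242]
flag 16 [0.86 2.92 2.92 2.94 2.94 2.95 2.95 2.97 2.99 2.99 3.02 3.02 3.02 3.04
 3.05 5.45] [ 0.43349523 -0.26889671  0.06289539]
```

View pics/m3.png

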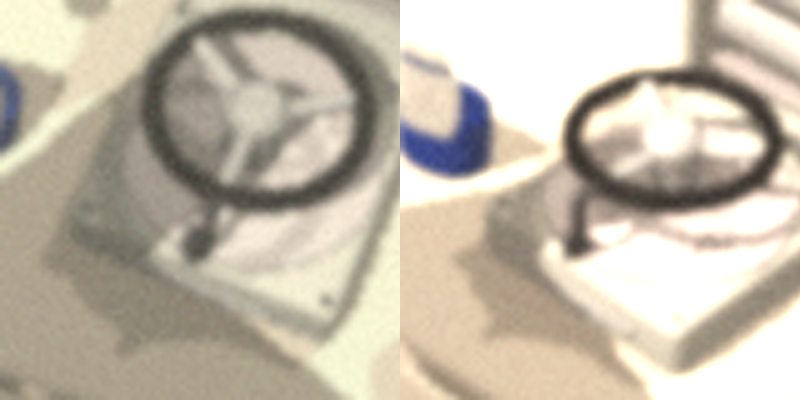

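Both views show the pointer almost over the flag, left crop (205,235) and right crop (580,225). About 0.07 rad is still missing, so one more nudge.

Run:
```python
from h import *
q=eval(open("q.txt").read(),{"np":np})
move_to(pos(-2.4,.3),q);move_l(pos(-2.4,.13),.25);move_l(pos(-2.4,.098),.08)
arc(-2.4,-2.945,step=.12,speed=.05);away(-2.5);print(state()["time"]);look("l4")
im=get_image("scene");P=cloud(im);np.savez("s4.npz",**im)
X=P-[C[0]-.001,C[1]-.002,0];R=np.hypot(X[...,0],X[...,1]);A=np.arctan2(X[...,1],X[...,0])%(2*np.pi);g=im["frame"].max(-1)
for z0,z1 in((.054,.068),(.077,.118)):
    m=(R>.083)&(R<.1)&(P[...,2]>z0)&(P[...,2]<z1)&(g<90)&(abs(A-3)<.4);print(A[m].round(2),A[m].mean())
# treadle: plate/base points in top
im=dict(np.load("l4.npz"));P=cloud(im);D=np.hypot(P[...,0]-.53,P[...,1]-.14);g=im["frame"].max(-1)
m=(D<.14)&(P[...,2]>.028)&(P[...,2]<.075);print(m.sum())
v,u=np.argwhere(m).mean(0);print(u,v)
k=m&(g<75);print("dark",k.sum(),np.median(P[k],0),P[k].min(0),P[k].max(0))
q=P[m];print(cv2.minAreaRect((q[:,:2]*1000).astype(np.float32)))
cv2.imwrite("pics/tr.png",cv2.convertScaleAbs(cv2.resize(im["frame"][140:240,150:270],None,fx=5,fy=5,interpolation=2),alpha=1.4))
```

```text
arc end -2.94 [ 0.7 -2.9 -0.8] [ 0.4617 -0.2897  0.0981] t 33.44
37.8
ptr 16 [2.94 2.96 2.96 2.96 2.97 2.97 2.98 2.99 2.99 3.   3.   3.   3.01 3.02
 3.02 3.02] [ 0.4139376  -0.26723213  0.09994283]
flag 17 [0.79 0.91 2.92 2.94 2.96 2.96 2.97 2.99 3.   3.   3.01 3.02 3.02 3.02
 3.05 3.05 3.07] [ 0.43230277 -0.2622451   0.06213462]
[2.99 3.01 3.05 3.05 2.96 3.01 2.97 3.01 3.01 3.02] 3.0078228655007146
[3.   2.99 3.04 3.01 2.99 2.95 2.97 3.03 2.99 2.99] 2.9960572611624285
798
197.0388471177945 192.265664160401
dark 278 [0.49965115 0.16274024 0.06151873] [0.47143365 0.10223865 0.02868812] [0.66149728 0.27008966 0.07435816]
((569.6278686523438, 182.59005737304688), (170.17535400390625, 206.46893310546875), 84.04891204833984)
```

View pics/tr.png

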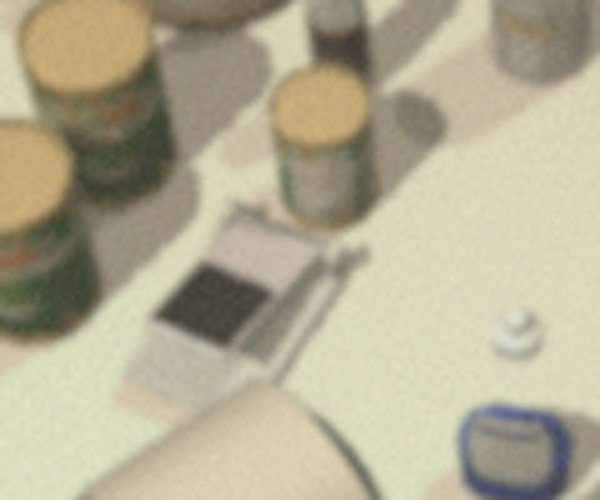

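Pointer and flag now agree, 2.98 vs 3.00 in the top view and 3.00 vs 3.01 in the scene view. The treadle's dark pad has its centre near crop (215,306), which is top-image pixel (193,201). The free end points toward the robot, and the big tins are to the left.

Run:
```python
from h import *
im=dict(np.load("l4.npz"));P=cloud(im);g=im["frame"].max(-1)
m=np.zeros(g.shape,bool);m[190:213,178:208]=1
k=m&(g<70)&(abs(P[...,2]-.06)<.012);print(k.sum(),P[k].mean(0),P[k].min(0),P[k].max(0),np.argwhere(k).mean(0)[::-1])
r=cv2.minAreaRect((P[k][:,:2]*1000).astype(np.float32));print(r)
s=dict(np.load("s4.npz"));
for (u,v) in((159,180),(166,150)): print("bigtin",P[v,u])
for ps in(np.pi/2,-np.pi/2,0):
    c=P[k].mean(0);j=inverse_kinematics([c[0],c[1],.09],quat(ps));print(ps,j)
```

```text
175 [0.5031605  0.15502685 0.06210629] [0.4744444  0.12727887 0.04877851] [0.53390628 0.18524579 0.07196248] [192.44571429 200.52571429]
((504.759521484375, 155.0887908935547), (54.936363220214844, 58.25434112548828), 81.36149597167969)
bigtin [0.49232216 0.26628966 0.14520175]
bigtin [0.61955342 0.30357131 0.14649989]
1.5707963267948966 [ 2.34254762e-01 -8.89061913e-02  1.65985363e+00 -4.44089210e-16
  1.57064521e+00  2.34254762e-01]
-1.5707963267948966 None
0 [ 2.34254762e-01 -8.89061913e-02  1.65985363e+00 -4.44089210e-16
  1.57064521e+00  1.80505109e+00]
```

Run:
```python
from h import *
q=quat(np.pi/2);x,y=.502,.155
move_to([x,y,.33],q);move_l([x,y,.085],.2)
f0=state()["ft_force"][2];print("t",state()["time"],f0)
z=.072
while z>.038:
    move_l([x,y,z],.05);s=state();f=s["ft_force"][2]-f0;print(round(z,3),round(f,1),s["ee_pos"][2].round(4))
    if f>22: break
    z-=.003 if z>.055 else .0015
hold(.6);s=state();print("held",s["ft_force"],s["ee_pos"],s["time"])
im=get_image("scene");np.savez("press.npz",**im)
move_l([x,y,.09],.08);move_l([x,y,.33],.25)
j=state()["joint_pos"].copy();j[0]=-2.1;movej(j);hold(.3);print(state()["time"])
look("l5")
im=dict(np.load("l5.npz"));P=cloud(im);g=im["frame"].max(-1);m=np.zeros(g.shape,bool);m[190:213,178:208]=1
k=m&(g<70)&(abs(P[...,2]-.06)<.02);print("pad z",k.sum(),P[k].mean(0))
```

```text
t 42.7583 0.5394936101116827
0.072 -0.6 0.0715
0.069 2.0 0.0695
0.066 3.3 0.0663
0.063 3.5 0.0632
0.06 4.9 0.0603
0.057 6.0 0.0575
0.054 7.4 0.0546
0.052 7.4 0.0533
0.051 8.9 0.0518
0.049 9.2 0.0503
0.048 9.1 0.0489
0.046 15.0 0.0485
0.045 20.6 0.0483
0.043 26.9 0.0481
held [-14.10177503  -1.18793407  28.28499194] [0.50141523 0.15539773 0.04805594] 47.0167
52.5833
ptr 14 [2.95 2.96 2.96 2.97 2.97 2.98 2.99 2.99 2.99 3.   3.01 3.02 3.02 3.03] [ 0.4142133  -0.26758471  0.10422438]
flag 14 [0.83 0.91 0.97 2.93 2.95 2.96 2.97 2.98 2.99 3.01 3.01 3.01 3.04 3.05] [ 0.44478674 -0.25630907  0.06261801]
pad z 136 [0.50932012 0.15781385 0.05997673]
```

The force climbed steeply against the stop at 48 mm and was held there. The pad is back up and the pointer is still over the flag.

```bash
python3 -c "
from bench import *
print(job_done())"
```

```text
the job is handed in; nothing more can be done
None
```

The job is handed in: the pointer reads within about 0.01 rad of the flag, the treadle was pressed to its stop for at least 0.6 s and came back up, and the robot never went near the bottles, mill or tin; no verdict came back.

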